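Lock the white carton into the bolt bay

ROBOT

A 7-joint arm with a two-finger parallel gripper is mounted at the origin on a cart in front of the work surface, level with it; the furniture and walls round the work are solid. World frame = base frame: x ahead of the robot, y to its left, z up, the work surface at z = 0. Lengths are in mm, angles in degrees, forces in N, time in s.
With the tool pointing down it reaches from about 350 to 900 mm from the base axis. Payload 7.2 kg.
Tool frame: the origin (TCP) lies on the centre line of the jaws, within the pads' length; the fingertips stand 17 mm ahead of it and the grasp point (between the pads) lies 2 mm behind it; z points along the fingers, y is the line along which they close (so a half turn about z gives the same grasp; the last joint's range is limited). The gripper opens to 88 mm and grips with 3 to 60 N. Pads are 20 mm wide; open, the fingers measure 115 mm over their backs; the gripper's body (75 mm by 178 mm) begins 61 mm behind the grasp point.
Start: joints at [73.384, 23.554, -0.728, 91.456, 0.321, 64.991, -4.71], TCP at [137.479, -609.695, 239.653] pointing down, gripper open.
Joint ranges: [-169.25, 169.25], [-16.82, 113.86], [-84.01, 82.57], [7.8, 145.47], [-59.2, 239.2], [7.22, 106.19], [-163.78, 163.78]. Speed limits (degrees/s): [136.94, 136.94, 172.46, 172.46, 180, 180, 180].

INTERFACE

Orientations are given as a 3x3 rotation matrix whose columns are the frame's x, y, z axes.
In Python, from plant import observe, snapshot, robot gives the robot as it stands. The module is installed in compiled form; this text tells all that it offers.
- The arm moves only by the tool drive_tool, never from a script. Its argument "moves" is a list of rows, each a list of 2 entries, a list of its own where there are three numbers: the shift along the tool's x, y, z normalised to -1 to 1, where 1 is 0.15 m, then the turn about the tool's z normalised to -1 to 1, where 1 is 30 degrees. In form: [[[x, y, z], roll], ...]. A call has 1 to 8 rows; each row is the pose to reach, as a shift and turn from the pose commanded when the call began, along the tool's axes at that moment; what a row does not reach only later rows make up. A row lasts 1/8 s, in which the tool goes at most 62.5 mm and 10.7 degrees, less where a joint would pass 70% of its speed; a pose out of reach is approached as far as the arm can. A call with a number of a shift or a turn outside -1 to 1 is refused whole. A call with a gripper value outside its range is refused whole. "claw" is the closure, from -1 (fully open) to 1 (shut), set as the call begins (left out, the last holds). The fingers move at their own pace and stop on an object; the grip force is fixed at half the most. Time passes only in rows, so rows that repeat a pose let the fingers close. It gives the time, the measured TCP pose, the force, the opening and the grip force at its end, in the units of the state.
- observe(): the state, without advancing time (a new reading comes with each control period).
- snapshot(name): name is "scene" or "top" or "wrist"; returns a dict with "frame" (384x512x3 uint8, red, green, blue), "depth" (384x512 float32, mm along the optical axis (not along the pixel's ray), 0 where there is no reading), "intrinsics" (3x3 intrinsics, pixels), "dist" ([k1, k2, p1, p2, k3] as OpenCV has them; the pictures are not rectified), "camera_from_world" (4x4, takes a point from world to camera coordinates); the wrist camera has in their place "tool_from_camera" (4x4, takes a point from camera to tool coordinates, whose origin is the TCP and whose axes are the flange's). Camera axes: x right, y down, z forward; pixel columns grow to the right and rows downward; lengths in mm; the calibration is good to about 2 mm. A picture is of the moment at which its call begins: read the wrist's pose just before it.
- robot.finish_job(): hands the job in; it is judged then, once.
The state is a dict: "t": time; "qpos": joint angles; "qvel": joint speeds; "tau": joint torques, N m; "tool_pos": TCP position; "orientation": TCP orientation; "contact_force": force on the tool from outside, world axes, zero at the start; "moment": the same for the moment, N m; "opening": finger opening in mm; "grip_force": force on a finger pad.
Only numpy, scipy, OpenCV 4.12 (cv2) and the standard library are available. Lean on these libraries where they do the work, as an engineer would, in place of code of your own. Each camera call takes 0.05 s, during which the arm holds its last target. There are 200 camera calls.

TASK

Take the small white carton out of the blue rack and stand it on its end on the clear worktop and let go, so that you can take it by its other pair of faces; then set it, still standing, down onto the floor of the green lock bay. Then slide the brass bolt with the red knob across over the carton until its tip is fully home in the keeper, and let go. Set the carton down, do not drop it, and leave the other things lying where they are.

Things in the scene. Friction and masses are not known exactly. Their poses are not given: they have to be found in the camera images.
- carton: small white closed carton, 0.12 kg, 61 x 85 x 45 mm along its own x, y, z, always standing on its small end: own y up, 85 mm tall, 61 x 45 mm from above. Origin: centre of one 61 x 85 face, own z points through the carton. The rack's slot lets it be taken only across 45 mm; the bay's walls let it in only when held across 61 mm. Grip its upper 35 mm
- carton_mid (a point): the centre of the white carton, axes as carton (y up); 42.5 mm above whatever it stands on. Keep it and the gripper to the near part of the worktop (x below about 0.55 m): a tall rack of bins leans over the back right and a big printer stands at the back left
- rack: fixed holder; origin on the worktop under its slot. Two blue plates (x -32..+32 mm, 8 mm thick, tops 95 mm high) at y = +36..+44 and -36..-44 mm; slot 72 mm wide, open above and at -x and +x. Floor 4 mm high, 76 x 92 mm. The carton starts here, 61 mm side along the rack's y, 45 mm side along its x (to 0.05 rad and 4 mm)
- bay: fixed green lock bay; origin on the worktop under the carton's place, z up, y the way the bolt closes. Base 4 mm thick, x +-50, y -155..+52 mm. Side walls x +-36, inner faces y +-30.5, 8 mm thick, tops 92 mm high. Front and back open above sills 14 mm high with inner faces x +-36.5. Keeper on the +y wall, y 30.5..50.5, top 108 mm. Bolt channel y -30.5..-152.5, 31 mm wide, top 104 mm
- bay_floor (a point): middle of the bay's floor, 4 mm above the worktop, axes as bay; here the carton is to stand, 61 mm side along x, 45 mm side along y, either way round, with about 6 mm play in x and 8 mm in y on each side
- keeper_mouth (a point): middle of the keeper's mouth where the tip of the bolt enters, at bay x 0, y +30.5, 97 mm above the worktop; the keeper is 20 mm deep along +y
- bolt (a joint): travel of the bolt in m along the bay's +y: 0 fully drawn back; starts at 0 to 0.012, which leaves the carton's place clear; the tip reaches the keeper's mouth at 0.0725; 0.090 is the stop, fully home. Friction about 2.5 N (plus 8 N per m/s); stays where it is left
- bolt_tip (a point): centre of the end face of the flat brass bolt (17 mm wide, 8 mm high); axes as bay; it moves with the bolt
- bolt_knob (a point): centre of the round upright red knob on the bolt: 20 mm in diameter, 26 mm high (114 to 140 mm above the worktop), on a 10 mm steel stem; it moves with the bolt, 88 mm behind the tip (towards the bay's -y); free all round above the channel
- sticker_roll: bystander, to be left alone: roll of white stickers standing on its flat face, 73 mm across, 46 high, at the back left
- tape_roll_2: bystander, to be left alone: roll of brown tape lying flat, 92 mm across, 49 high, at the back right
- marker_red: bystander, to be left alone: white marker pen with a red cap, 127 mm long, 16 high, lying at the back
- marker_black: bystander, to be left alone: black marker pen, 127 mm long, 16 high, lying near the front edge
- screwdriver: bystander, to be left alone: screwdriver with an orange handle, 190 mm long, 28 high, lying near the front edge on the right
Things that resemble listed ones, but are neither listed nor needed, are in the scene too. What is shaped like the carton but black is not meant.

How it is judged (in metres and radians):
On the way, in this order (a step that is already met when the one before it is completed fails the run):
1. the carton stands on its end on the bare worktop, outside rack and bay, let go and at rest (height (world z) of carton_mid between 0.036 and 0.0455 m and angle between carton_mid's own y axis and vertical below 0.12 rad and contact force between the fingers and carton below 0.1 N and linear speed of carton below 0.03 m/s and horizontal distance between carton_mid and rack above 0.06 m and horizontal distance between carton_mid and bay above 0.06 m), for 0.2 s.
2. the carton stands on the bay's floor, let go, with the bolt still drawn back (less than 30 mm of travel) (x of carton_mid in the frame of bay_floor between -0.014 and 0.014 m and y of carton_mid in the frame of bay_floor between -0.014 and 0.014 m and z of carton_mid in the frame of bay_floor between 0.036 and 0.048 m and angle between carton_mid's own y axis and vertical below 0.12 rad and contact force between the fingers and carton below 0.1 N and linear speed of carton below 0.03 m/s and value of joint bolt below 0.03 m), for 0.2 s.
At the end, for the whole second after the job is handed in: The carton stands at rest on the bay's floor (centre within 14 mm of the bay's middle along each axis, 36 to 48 mm above its floor, tilted less than 0.12 rad), let go, and the bolt is home: travel over 84 mm of 90, its tip at least 11 mm inside the keeper (x of carton_mid in the frame of bay_floor between -0.014 and 0.014 m and y of carton_mid in the frame of bay_floor between -0.014 and 0.014 m and z of carton_mid in the frame of bay_floor between 0.036 and 0.048 m and angle between carton_mid's own y axis and vertical below 0.12 rad and contact force between the fingers and carton below 0.1 N and linear speed of carton below 0.03 m/s and value of joint bolt above 0.084 m and contact force between the fingers and bay below 0.1 N); the robot touches nothing.
It fails at once if the carton falls or flies free (faster than 0.6 m/s while no finger touches it) (linear speed of carton above 0.6 m/s and contact force between the fingers and carton below 0.05 N).
It fails at once if a bystander is moved by more than 40 mm (distance of any of sticker_roll, tape_roll_2, marker_red, marker_black, screwdriver from where it was at the start of the episode above 0.04 m).
It also fails if it takes over 72 s, if anything falls off the work surface, if the arm or the gripper's body presses on something with over 40 N, if the wrist force passes 120 N, or if a joint passes its speed limit or range.

## Working session

There is one attempt and no reset: what is moved stays moved. The work goes in short steps, Python scripts to look and compute and a tool call to move; the robot and the scene stay as the last step left them, time stands still between calls to the robot, and variables do not carry over. Pictures are saved under pics/ and viewed, at most 10 in all, crops included, and the job is handed in when it is done.

Besides the shell and the picture viewer there is one more tool, called after ">>>" as name(argument=value, ...), one argument or row to a line, values as JSON. drive_tool: Moves the arm, as the interface text tells. Scaled input: -1 to 1 covers 0.15 m each way for a shift and 30 degrees each way for a turn. Its arguments: {"type":"object","properties":{"moves":{"type":"array"},"claw":{"type":"number"}},"required":["moves"]}

```bash
mkdir -p pics; cat > h.py <<'E'
import numpy as np, cv2, pickle
from plant import observe, snapshot, robot
def snap(name):
    st=observe(); s=snapshot(name); s['st']=st
    if name=='wrist':
        T=np.eye(4);T[:3,:3]=np.array(st['orientation']);T[:3,3]=st['tool_pos']
        s['W']=T@np.array(s['tool_from_camera'])
    else: s['W']=np.linalg.inv(np.array(s['camera_from_world']))
    pickle.dump(s,open(f'{name}.pkl','wb')); return s
def load(name): return pickle.load(open(f'{name}.pkl','rb'))
def cast(s,px,z):
    px=np.array(px,float).reshape(-1,1,2)
    n=cv2.undistortPoints(px,np.array(s['intrinsics'],float),np.array(s['dist'],float)).reshape(-1,2)
    d=np.c_[n,np.ones(len(n))]@s['W'][:3,:3].T; o=s['W'][:3,3]
    return o+d*((z-o[2])/d[:,2])[:,None]
def cloud(s):
    h,w=s['depth'].shape; u,v=np.meshgrid(np.arange(w),np.arange(h))
    n=cv2.undistortPoints(np.stack([u,v],-1).reshape(-1,1,2).astype(float),np.array(s['intrinsics'],float),np.array(s['dist'],float)).reshape(-1,2)
    z=s['depth'].reshape(-1); P=np.c_[n,np.ones(len(n))]*z[:,None]
    P=P@s['W'][:3,:3].T+s['W'][:3,3]; P[z==0]=np.nan
    return P.reshape(h,w,3)
E
python3 - <<'E'
from h import *
for n in('scene','top'):
    s=snap(n); print(n,s['W'][:3,3].round(),s['W'][:3,2].round(2),s['intrinsics'][0][0]); cv2.imwrite(f'pics/{n}0.png',cv2.resize(s['frame'][:,:,::-1],(800,600)))
print(observe())
E
```

```text
scene [-317. -576. 1296.] [ 0.53  0.36 -0.77] 418.28513117551
top [ 344.    2. 1533.] [ 0.09  0.01 -1.  ] 417.11117771798376
{'t': 0.1, 'qpos': array([73.3835605 , 23.59709872, -0.72895941, 91.4991653 ,  0.32124864,
       64.99049894, -4.71189346]), 'qvel': array([-0.05141387, -0.14183688, -0.03035782, -0.14104974,  0.01349647,
        0.0044743 , -0.11401562]), 'tau': array([ 3.28456204e-03, -5.89097965e+01,  6.44232519e-01, -2.91711688e+01,
       -5.36495063e-02,  1.44474849e-02,  5.57643489e-05]), 'tool_pos': array([ 137.37014327, -609.26992457,  238.87562687]), 'orientation': array([[ 9.75500729e-01,  2.19995782e-01, -4.28139015e-04],
       [ 2.19996173e-01, -9.75499708e-01,  1.41527319e-03],
       [-1.06295351e-04, -1.47478898e-03, -9.99998907e-01]]), 'contact_force': array([ 0.42975752,  0.40215581, -0.38622612]), 'moment': array([ 0.04006051, -0.03370187, -0.00758048]), 'grip_force': 0.0, 'opening': 87.96651509615249}
```

View pics/top0.png

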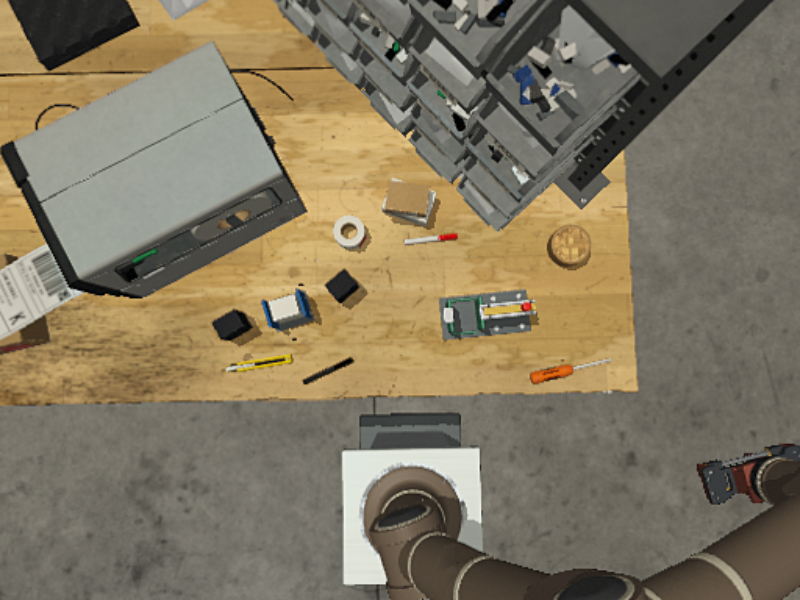

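View pics/scene0.png

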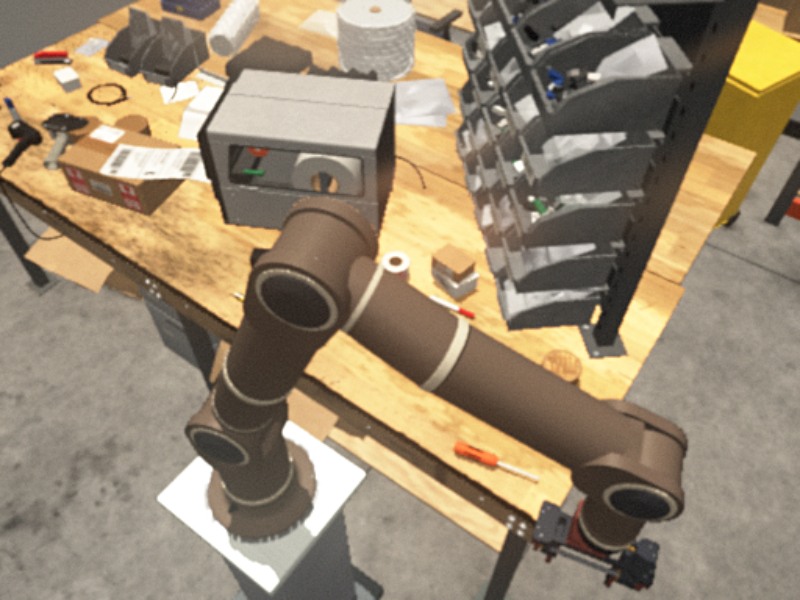

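The top view (800x600) shows a white carton in the blue rack at (288,308). It is the only candidate that fits: the boxes at (232,325) and (343,287) are black, and the box at the back, (410,200), has a brown top. The green bay is at about (465,316), the red knob at (527,308), and the keeper at (448,315), so the bolt closes to image left (+y world). Next I'll measure these in the top view and confirm with an enlarged crop.

```bash
cat > m.py <<'E'
from h import *
def masks(s):
    hsv=cv2.cvtColor(s['frame'],cv2.COLOR_RGB2HSV)
    I=cv2.inRange
    return dict(white=I(hsv,(0,0,170),(179,50,255)),blue=I(hsv,(100,110,30),(125,255,255)),
     green=I(hsv,(60,60,20),(92,255,255)),red=I(hsv,(0,170,90),(6,255,255))|I(hsv,(172,170,90),(179,255,255)),
     brass=I(hsv,(18,120,120),(32,255,255)))
def rep(s,m,z,roi=None,amin=30):
    if roi: r=np.zeros_like(m); x0,y0,x1,y1=roi; r[y0:y1,x0:x1]=m[y0:y1,x0:x1]; m=r
    C=cloud(s)
    n,l,st,c=cv2.connectedComponentsWithStats(m)
    for i in range(1,n):
        if st[i,4]<amin: continue
        v,u=np.where(l==i)
        P=cast(s,np.c_[u,v],z)[:,:2].astype(np.float32)
        (cx,cy),wh,a=cv2.minAreaRect(P)
        print('px',c[i].round(),'n',st[i,4],'rect',round(cx),round(cy),np.round(wh),round(a,1),'mean',P.mean(0).round(1),'zmed',np.nanmedian(C[v,u,2]).round(1))
E
python3 - <<'E'
from m import *
s=load('top');M=masks(s)
roi=(140,165,360,225)
for k,z in(('white',89),('blue',95),('green',92),('red',140),('brass',101)): print(k); rep(s,M[k],z,roi,8)
C=cloud(s)
a=s['frame'][170:225,150:235,::-1]; b=s['frame'][170:225,270:355,::-1]
cv2.imwrite('pics/crop1.png',cv2.resize(np.hstack([a,b]),None,fx=4.6,fy=4.6,interpolation=cv2.INTER_CUBIC))
E
```

```text
white
px [181. 196.] n 217 rect 477 275 [44. 59.] 15.5 mean [477.4 274.6] zmed 89.5
px [324. 194.] n 36 rect 476 -228 [ 7. 84.] 7.2 mean [ 474.8 -223.2] zmed 103.8
px [309. 199.] n 28 rect 456 -170 [31. 16.] 6.1 mean [ 455.7 -167.9] zmed 101.2
px [287. 201.] n 53 rect 452 -91 [17. 28.] 88.4 mean [452.4 -91.1] zmed 108.4
px [324. 201.] n 30 rect 449 -224 [ 5. 70.] 4.4 mean [ 449.3 -222.3] zmed 104.9
blue
px [194. 194.] n 83 rect 483 229 [70. 16.] 17.8 mean [482.2 229.1] zmed 85.8
px [172. 202.] n 61 rect 458 307 [72. 18.] 29.2 mean [457.2 305.2] zmed 91.0
green
px [301. 197.] n 114 rect 451 -128 [72. 81.] 5.0 mean [ 463.2 -140.2] zmed 53.9
px [293. 211.] n 49 rect 413 -118 [68. 22.] 71.3 mean [ 415.9 -111.9] zmed 17.1
red
px [337. 196.] n 25 rect 461 -255 [17. 13.] 88.7 mean [ 461.9 -255.7] zmed 140.3
brass
px [168. 173.] n 819 rect 552 278 [275.  66.] 88.7 mean [557.  316.9] zmed 0.2
px [228. 167.] n 15 rect 575 113 [29.  8.] 80.4 mean [574.2 110.5] zmed -0.7
px [242. 174.] n 273 rect 551 53 [ 55. 158.] 8.7 mean [548.4  61.1] zmed 0.4
px [270. 168.] n 27 rect 569 -37 [19. 31.] 14.7 mean [568.2 -37.6] zmed -0.5
px [271. 201.] n 5270 rect 477 37 [757. 204.] 88.7 mean [452.9 -38. ] zmed 0.1
px [262. 170.] n 10 rect 559 -8 [14.  3.] 88.6 mean [559.1  -8.5] zmed -0.0
px [183. 180.] n 9 rect 532 266 [15.  5.] 74.6 mean [531.7 265.4] zmed 0.7
px [169. 181.] n 10 rect 530 312 [17.  7.] 88.7 mean [529.  313.9] zmed 1.7
px [229. 188.] n 22 rect 502 106 [15. 27.] 44.0 mean [502.3 108.1] zmed -0.0
px [321. 198.] n 110 rect 459 -210 [16. 80.] 4.7 mean [ 458.8 -209.6] zmed 100.2
px [142. 201.] n 9 rect 464 408 [ 5. 15.] 25.6 mean [463.2 408.3] zmed 1.9
```

View pics/crop1.png

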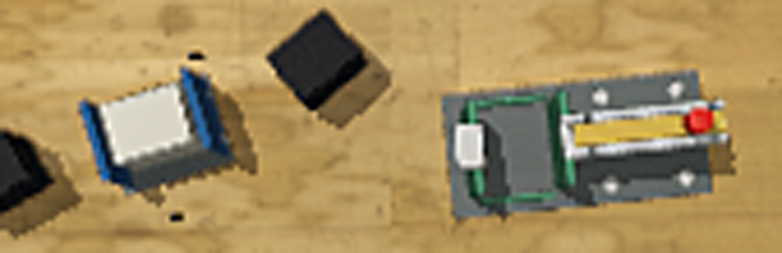

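The crop confirms the white carton between the two blue plates, with the black look-alikes to either side. The bay has its keeper on the left, and the bolt is drawn back. Carton top is at (477,275), z 89.5, with its 45 mm side at about 15.5°. I'll plan the approach now.

```bash
cat > plan.py <<'E'
from h import *
def fmt(R,p,goal,yaw):
    d=R.T@(np.array(goal)-p)/150; a=np.degrees(np.arctan2(R[1,1],R[0,1])); r=(a-yaw+180)%360-180
    return d.round(3),round(r/30,3)
def chain(wps):
    st=observe(); p=np.array(st['tool_pos']); a=np.degrees(np.arctan2(st['orientation'][1][1],st['orientation'][0][1]))
    print('at',p.round(1),'yaw',round(a,1),'t',st['t'],'F',st['contact_force'].round(1),'open',round(st['opening'],1),'grip',round(st['grip_force'],1))
    for g in wps:
        c,s_=np.cos(np.radians(a)),np.sin(np.radians(a)); R=np.array([[-s_,c,0],[c,s_,0],[0,0,-1.]])
        print(g,*fmt(R,p,g[:3],g[3])); p=np.array(g[:3],float);a=g[3]
E
python3 -c "
from plan import *
chain([(240,-510,240,-52),(340,-400,240,-30),(430,-290,240,-10),(450,-140,270,8),(450,10,270,15.5),(460,150,270,15.5),(477,275,250,15.5)])
print(load('top')['W'][:3,3]); s=snap('wrist'); print(np.array(s['tool_from_camera']).round(2), s['intrinsics'])"
```

```text
at [ 137.4 -609.3  238.9] yaw -77.3 t 0.1 F [ 0.4  0.4 -0.4] open 88.0 grip 0.0
(240, -510, 240, -52) [ 0.813 -0.495 -0.007] -0.843
(340, -400, 240, -30) [ 0.977 -0.167  0.   ] -0.733
(430, -290, 240, -10) [0.935 0.153 0.   ] -0.667
(450, -140, 270, 8) [ 1.008 -0.042 -0.2  ] -0.6
(450, 10, 270, 15.5) [0.99  0.139 0.   ] -0.25
(460, 150, 270, 15.5) [0.882 0.314 0.   ] 0.0
(477, 275, 250, 15.5) [0.773 0.332 0.133] 0.0
[3.44465098e+02 1.52198734e+00 1.53269189e+03]
[[ 0.000e+00 -9.600e-01 -2.900e-01  7.953e+01]
 [ 1.000e+00  0.000e+00  0.000e+00 -1.100e-01]
 [-0.000e+00 -2.900e-01  9.600e-01 -1.457e+02]
 [ 0.000e+00  0.000e+00  0.000e+00  1.000e+00]] [[328.91234756   0.         257.56416112]
 [  0.         328.91234756 189.03867958]
 [  0.           0.           1.        ]]
```

>>> drive_tool(
  moves=[
    [[0.813,-0.495,0],-0.843],
    [[0.813,-0.495,0],-0.843],
    [[0.813,-0.495,0],-0.843],
  ],
  claw=-1,
)

```text
t: 0.52
tool_pos: [243.6, -507.3, 239.7]
orientation: [[0.782, 0.623, 0.001], [0.623, -0.782, 0.001], [0.002, -0.0, -1.0]]
contact_force: [-0.3, 0.1, -0.4]
opening: 87.7
grip_force: 0.0
```

>>> drive_tool(
  moves=[
    [[0.977,-0.167,0],-0.733],
    [[0.977,-0.167,0],-0.733],
    [[0.977,-0.167,0],-0.733],
  ],
)

```text
t: 0.9
tool_pos: [342.4, -397.9, 239.8]
orientation: [[0.495, 0.869, 0.001], [0.869, -0.495, 0.001], [0.001, 0.0, -1.0]]
contact_force: [-0.3, -0.6, -0.3]
opening: 87.9
grip_force: 0.0
```

>>> drive_tool(
  moves=[
    [[0.935,0.153,0],-0.667],
    [[0.935,0.153,0],-0.667],
    [[0.935,0.153,0],-0.667],
  ],
)

```text
t: 1.27
tool_pos: [432.3, -287.5, 239.8]
orientation: [[0.168, 0.986, 0.001], [0.986, -0.168, 0.001], [0.001, 0.001, -1.0]]
contact_force: [-0.2, -0.3, 0.2]
opening: 87.9
grip_force: 0.0
```

>>> drive_tool(
  moves=[
    [[1,-0.04,-0.2],-0.6],
    [[1,-0.04,-0.2],-0.6],
    [[1,-0.04,-0.2],-0.6],
    [[1,-0.04,-0.2],-0.6],
    [[1,-0.04,-0.2],-0.6],
  ],
)

```text
t: 1.9
tool_pos: [449.8, -143.8, 269.3]
orientation: [[-0.136, 0.991, -0.001], [0.991, 0.136, -0.001], [-0.001, -0.001, -1.0]]
contact_force: [0.7, 0.1, 0.3]
opening: 87.5
grip_force: 0.0
```

Picture of the bay on the way.

```bash
python3 - <<'E'
from m import *
from plan import chain
s=snap('wrist');M=masks(s)
for k,z in(('white',108),('green',92),('red',140),('brass',101)): print(k); rep(s,M[k],z,None,200)
cv2.imwrite('pics/wbay.png',s['frame'][:,:,::-1])
chain([(450,0,270,15.5),(465,140,270,15.5),(477,235,270,15.5)])
E
```

```text
white
px [ 5. 78.] n 1417 rect 223 -81 [109.  13.] 84.8 mean [220.4 -87.9] zmed 0.3
px [430.  87.] n 638 rect 590 -45 [ 8. 62.] 5.7 mean [589.8 -43.1] zmed 13.6
px [267. 119.] n 739 rect 451 -89 [30. 21.] 3.9 mean [450.7 -89.5] zmed 108.5
px [479. 226.] n 859 rect 675 -165 [60. 24.] 40.1 mean [ 675.  -165.1] zmed 46.5
green
px [236. 131.] n 413 rect 425 -116 [19. 55.] 1.6 mean [ 423.3 -106.6] zmed 51.8
px [293. 136.] n 390 rect 480 -111 [17. 54.] 9.2 mean [ 478.8 -103.5] zmed 41.6
px [261. 181.] n 1333 rect 455 -154 [70. 27.] 5.5 mean [ 454.1 -153.4] zmed 63.1
red
px [419. 143.] n 411 rect 577 -88 [10. 31.] 5.2 mean [577.6 -89.2] zmed 13.5
px [256. 291.] n 473 rect 463 -249 [17. 31.] 7.9 mean [ 462.7 -249.3] zmed 139.4
brass
px [205.  36.] n 1106 rect 387 -30 [33. 59.] 10.2 mean [387.9 -28.2] zmed 0.6
px [426.  24.] n 490 rect 574 6 [39. 19.] 86.0 mean [574.6   6.2] zmed 0.6
px [467.  23.] n 1992 rect 606 11 [50. 51.] 67.1 mean [608.5  11.6] zmed 0.7
px [343.  42.] n 604 rect 506 -16 [50. 14.] 85.2 mean [507.  -16.2] zmed 0.6
px [333.  88.] n 302 rect 507 -53 [24. 22.] 25.9 mean [507
[... 175 characters left out ...]
 [332. 110.] n 223 rect 510 -75 [22. 16.] 14.6 mean [509.6 -73.9] zmed 0.6
px [314. 162.] n 1853 rect 508 -147 [ 34. 131.] 3.9 mean [ 502.4 -125.2] zmed 0.7
px [198. 173.] n 299 rect 391 -151 [17. 36.] 4.3 mean [ 391.3 -151.4] zmed 0.8
px [259. 237.] n 1191 rect 460 -214 [17. 90.] 4.5 mean [ 460.1 -210.7] zmed 101.8
px [ 57. 331.] n 381 rect 251 -355 [81. 15.] 84.8 mean [ 250.4 -356.5] zmed 353.2
px [141. 363.] n 328 rect 345 -389 [50. 26.] 77.3 mean [ 346.  -389.9] zmed 0.8
at [ 449.8 -143.9  269.2] yaw 7.8 t 1.95 F [-0.4  0.  -0.4] open 88.0 grip 0.0
(450, 0, 270, 15.5) [ 0.95   0.131 -0.005] -0.257
(465, 140, 270, 15.5) [0.873 0.346 0.   ] 0.0
(477, 235, 270, 15.5) [0.589 0.246 0.   ] 0.0
```

View pics/wbay.png

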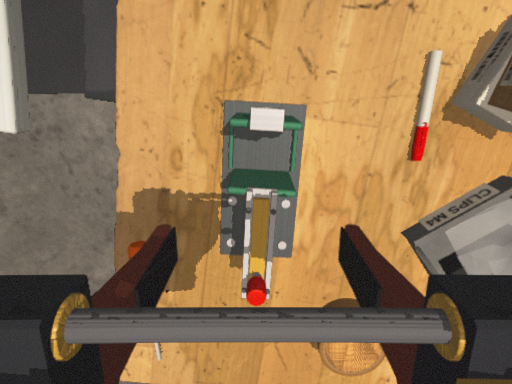

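The wrist view shows the keeper at (267,119), the bay's green walls, the bolt strip at (259,237) and the knob at (256,291). That puts the bay's middle near (454.5,-130.5) with its axis at about 4.4°. Now on to the rack.

>>> drive_tool(
  moves=[
    [[0.95,0.13,0],-0.257],
    [[0.95,0.13,0],-0.257],
    [[0.95,0.13,0],-0.257],
  ],
)

```text
t: 2.33
tool_pos: [449.6, 4.2, 269.6]
orientation: [[-0.272, 0.962, 0.0], [0.962, 0.272, 0.001], [0.001, 0.0, -1.0]]
contact_force: [0.6, -0.9, -0.7]
opening: 87.6
grip_force: 0.0
```

>>> drive_tool(
  moves=[
    [[0.87,0.346,0],0],
    [[0.87,0.346,0],0],
    [[0.87,0.346,0],0],
  ],
)

```text
t: 2.7
tool_pos: [464.7, 144.4, 269.4]
orientation: [[-0.273, 0.962, -0.0], [0.962, 0.273, 0.002], [0.002, 0.0, -1.0]]
contact_force: [0.6, 0.6, -0.2]
opening: 87.5
grip_force: 0.0
```

>>> drive_tool(
  moves=[
    [[0.59,0.246,0],0],
    [[0.59,0.246,0],0],
    [[0.59,0.246,0],0],
  ],
)

```text
t: 3.08
tool_pos: [476.3, 238.2, 268.9]
orientation: [[-0.272, 0.962, -0.002], [0.962, 0.272, 0.001], [0.001, -0.001, -1.0]]
contact_force: [0.6, -0.4, -0.1]
opening: 87.8
grip_force: 0.0
```

```bash
python3 - <<'E'
from m import *
from plan import chain
s=snap('wrist');M=masks(s)
for k,z in(('white',89),('blue',95)): print(k); rep(s,M[k],z,None,300)
cv2.imwrite('pics/wrack.png',s['frame'][:,:,::-1])
chain([(477.5,274.5,180,15.5),(477.5,274.5,76,15.5)])
E
```

```text
white
px [270. 136.] n 2750 rect 478 275 [45. 60.] 15.8 mean [477.9 276. ] zmed 89.7
blue
px [268.  95.] n 537 rect 465 313 [62.  7.] 15.9 mean [464.8 312.8] zmed 95.1
px [267. 173.] n 783 rect 486 245 [60. 22.] 15.9 mean [485.  240.1] zmed 92.2
at [476.5 236.3 268.8] yaw 15.7 t 3.125 F [ 0.3  0.9 -0.5] open 87.9 grip 0.0
(477.5, 274.5, 180, 15.5) [0.243 0.076 0.592] 0.006
(477.5, 274.5, 76, 15.5) [0.    0.    0.693] 0.0
```

View pics/wrack.png

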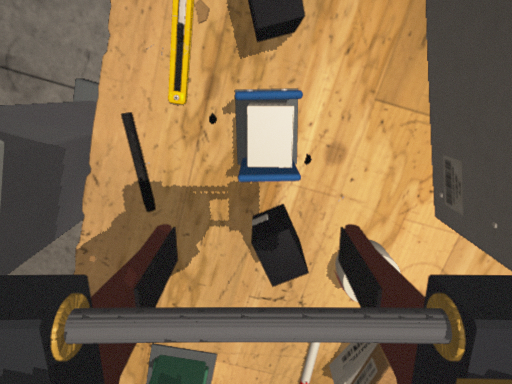

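The close view shows the carton's top at (270,136) and the blue plates at (268,95) and (267,173). The result is (478,275) at 15.8°, which agrees with the top view. Descending and gripping.

>>> drive_tool(
  moves=[
    [[0.245,0.08,0.6],0],
    [[0.245,0.08,0.6],0],
    [[0.245,0.08,0.6],0],
    [[0.245,0.08,0.6],0],
  ],
)

```text
t: 3.62
tool_pos: [478.7, 274.1, 180.7]
orientation: [[-0.269, 0.963, 0.001], [0.963, 0.269, -0.0], [-0.001, 0.001, -1.0]]
contact_force: [0.7, 0.2, -0.2]
opening: 87.9
grip_force: 0.0
```

>>> drive_tool(
  moves=[
    [[0,0,0.3],0],
    [[0,0,0.55],0],
    [[0,0,0.71],0],
    [[0,0,0.71],0],
    [[0,0,0.71],0],
  ],
)

```text
t: 4.25
tool_pos: [478.9, 275.6, 75.1]
orientation: [[-0.27, 0.963, 0.003], [0.963, 0.27, 0.001], [0.0, 0.003, -1.0]]
contact_force: [-0.6, -0.2, 0.6]
opening: 87.3
grip_force: 0.0
```

>>> drive_tool(
  moves=[
    [[0,0,0],0],
    [[0,0,0],0],
    [[0,0,0],0],
    [[0,0,0],0],
    [[0,0,0],0],
    [[0,0,0],0],
  ],
  claw=1,
)

```text
t: 5.0
tool_pos: [477.6, 275.6, 73.1]
orientation: [[-0.271, 0.963, -0.0], [0.963, 0.271, -0.0], [-0.0, -0.0, -1.0]]
contact_force: [0.4, 0.5, 1.0]
opening: 44.2
grip_force: 30.0
```

Gripped: opening 44.2 mm, 30 N. I'll lift it and carry it to the clear spot near (440,30).

>>> drive_tool(
  moves=[
    [[0,0,-0.15],0],
    [[0,0,-0.4],0],
    [[0,0,-0.65],0],
    [[0,0,-0.75],0],
    [[0,0,-0.75],0],
    [[0,0,-0.75],0],
  ],
)

```text
t: 5.75
tool_pos: [477.0, 274.9, 184.1]
orientation: [[-0.271, 0.963, -0.002], [0.963, 0.271, -0.001], [-0.001, -0.002, -1.0]]
contact_force: [-0.1, -0.5, -2.1]
opening: 44.3
grip_force: 30.0
```

>>> drive_tool(
  moves=[
    [[-0.1,-0.05,0],0],
    [[-0.3,-0.14,0],0],
    [[-0.5,-0.23,0],0],
    [[-0.7,-0.32,0],0],
    [[-0.75,-0.34,0],0],
    [[-0.75,-0.34,0],0],
  ],
)

```text
t: 6.5
tool_pos: [458.9, 152.9, 185.4]
orientation: [[-0.269, 0.963, -0.0], [0.963, 0.269, -0.0], [-0.0, -0.0, -1.0]]
contact_force: [0.2, 0.8, -1.4]
opening: 44.3
grip_force: 30.0
```

>>> drive_tool(
  moves=[
    [[-0.1,-0.05,0],0],
    [[-0.3,-0.14,0],0],
    [[-0.5,-0.23,0],0],
    [[-0.7,-0.32,0],0],
    [[-0.75,-0.34,0],0],
    [[-0.75,-0.34,0],0],
    [[-0.75,-0.34,0],0],
  ],
)

```text
t: 7.38
tool_pos: [440.6, 33.0, 185.7]
orientation: [[-0.273, 0.962, 0.0], [0.962, 0.273, 0.001], [0.001, 0.001, -1.0]]
contact_force: [-0.4, 0.3, -0.5]
opening: 44.5
grip_force: 30.0
```

```bash
python3 - <<'E'
from m import *
from plan import chain
s=snap('top');C=cloud(s)
M=masks(s); 
o=observe(); chain([(*o['tool_pos'][:2],69,15.7)])
# anything tall near target on worktop?
P=C.reshape(-1,3); m=(abs(P[:,0]-440)<110)&(abs(P[:,1]-30)<110)&(P[:,2]>8)&(P[:,2]<100)
print(m.sum(), P[m].min(0) if m.any() else '', P[m].max(0) if m.any() else '')
E
```

```text
at [440.6  32.9 185.7] yaw 15.8 t 7.425 F [-0.5  1.2 -1.8] open 44.5 grip 30.0
(np.float64(440.60031792299253), np.float64(32.88546365045033), 69, 15.7) [0.    0.    0.778] 0.004
85 [338.50875639 -77.85597181   8.1763741 ] [549.25896077 139.87780529  91.26540723]
```

>>> drive_tool(
  moves=[
    [[0,0,0.25],0],
    [[0,0,0.5],0],
    [[0,0,0.67],0],
    [[0,0,0.72],0],
    [[0,0,0.75],0],
    [[0,0,0.76],0],
    [[0,0,0.77],0],
    [[0,0,0.77],0],
  ],
)

```text
t: 8.43
tool_pos: [440.6, 31.2, 70.5]
orientation: [[-0.27, 0.963, 0.001], [0.963, 0.27, -0.0], [-0.0, 0.001, -1.0]]
contact_force: [-0.6, 0.7, -1.8]
opening: 44.0
grip_force: 30.0
```

>>> drive_tool(
  moves=[
    [[0,0,0.007],0],
    [[0,0,0.014],0],
    [[0,0,0.014],0],
  ],
)

```text
t: 8.8
tool_pos: [440.6, 31.3, 69.0]
orientation: [[-0.271, 0.963, 0.001], [0.963, 0.271, -0.001], [-0.001, 0.0, -1.0]]
contact_force: [-4.4, -1.4, 15.0]
opening: 44.1
grip_force: 30.0
```

Contact made (15 N). Release, then rise.

>>> drive_tool(
  moves=[
    [[0,0,0],0],
    [[0,0,0],0],
    [[0,0,0],0],
    [[0,0,0],0],
    [[0,0,0],0],
    [[0,0,0],0],
  ],
  claw=-1,
)

```text
t: 9.55
tool_pos: [440.3, 31.4, 68.0]
orientation: [[-0.271, 0.963, -0.0], [0.963, 0.271, 0.0], [0.0, -0.0, -1.0]]
contact_force: [-0.1, -0.8, 0.0]
opening: 87.7
grip_force: 0.0
```

>>> drive_tool(
  moves=[
    [[0,0,-0.2],0],
    [[0,0,-0.5],0],
    [[0,0,-0.8],0],
    [[0,0,-0.8],0],
  ],
)

```text
t: 10.05
tool_pos: [442.2, 31.6, 190.8]
orientation: [[-0.27, 0.963, 0.006], [0.963, 0.27, -0.001], [-0.002, 0.005, -1.0]]
contact_force: [0.1, 1.0, -0.5]
opening: 87.8
grip_force: 0.0
```

>>> drive_tool(
  moves=[
    [[0,0,0],1],
    [[0,0,0],1],
    [[0,0,0],1],
  ],
)

```text
t: 10.42
tool_pos: [439.7, 31.1, 186.9]
orientation: [[0.252, 0.968, -0.002], [0.968, -0.252, -0.0], [-0.001, -0.001, -1.0]]
contact_force: [-0.6, 0.2, -0.6]
opening: 87.9
grip_force: 0.0
```

>>> drive_tool(
  moves=[
    [[0,0,0],1],
    [[0,0,0],1],
    [[0,0,0],1],
  ],
)

```text
t: 10.8
tool_pos: [439.7, 31.1, 186.8]
orientation: [[0.702, 0.712, -0.002], [0.712, -0.702, -0.0], [-0.001, -0.001, -1.0]]
contact_force: [0.5, 0.9, -1.1]
opening: 87.9
grip_force: 0.0
```

>>> drive_tool(
  moves=[
    [[0,0,0],1],
    [[0,0,0],1],
    [[0,0,0],1],
    [[0,0,0],1],
    [[0,0,0],1],
  ],
)

```text
t: 11.42
tool_pos: [440.0, 31.4, 187.4]
orientation: [[0.962, 0.274, -0.001], [0.274, -0.962, -0.0], [-0.001, -0.0, -1.0]]
contact_force: [1.2, 0.1, -0.2]
opening: 87.9
grip_force: 0.0
```

```bash
python3 - <<'E'
from m import *
from plan import chain
s=snap('wrist');M=masks(s); rep(s,M['white'],85,None,300)
o=observe(); print(o['qpos'].round(1))
cv2.imwrite('pics/wstand.png',s['frame'][:,:,::-1])
chain([(440.6,31.3,68,-74.2)])
E
```

```text
px [260. 187.] n 3368 rect 444 31 [40. 60.] 15.9 mean [445.9  31.1] zmed 85.7
px [148. 378.] n 724 rect 243 71 [17. 76.] 15.1 mean [237.6  80.4] zmed 0.3
[ 17.3  11.6 -31.  117.7   7.5  52.6 -91.9]
at [440.1  31.3 187.6] yaw -74.1 t 11.475 F [-0.1 -0.5 -0.3] open 87.8 grip 0.0
(440.6, 31.3, 68, -74.2) [0.003 0.001 0.797] 0.002
```

View pics/wstand.png

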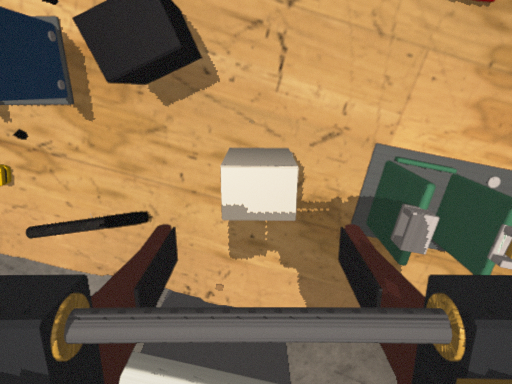

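The carton stands upright at (260,187) in the image, about (441,31), aligned with the tool. Regripping it across 61 mm.

>>> drive_tool(
  moves=[
    [[0.007,0,0.3],0],
    [[0.007,0,0.6],0],
    [[0.007,0,0.79],0],
    [[0.007,0,0.79],0],
    [[0.007,0,0.79],0],
  ],
)

```text
t: 12.1
tool_pos: [441.9, 31.8, 70.4]
orientation: [[0.962, 0.272, 0.001], [0.272, -0.962, 0.0], [0.001, 0.0, -1.0]]
contact_force: [0.2, 0.9, 0.8]
opening: 87.7
grip_force: 0.0
```

>>> drive_tool(
  moves=[
    [[0,0,0],0],
    [[0,0,0],0],
    [[0,0,0],0],
    [[0,0,0],0],
    [[0,0,0],0],
  ],
  claw=1,
)

```text
t: 12.72
tool_pos: [441.7, 31.5, 70.0]
orientation: [[0.963, 0.271, 0.001], [0.271, -0.963, -0.0], [0.001, 0.0, -1.0]]
contact_force: [-1.9, -1.2, 5.9]
opening: 59.7
grip_force: 30.0
```

>>> drive_tool(
  moves=[
    [[0,0,-0.15],0],
    [[0,0,-0.4],0],
    [[0,0,-0.65],0],
    [[0,0,-0.85],0],
    [[0,0,-0.93],0],
    [[0,0,-0.93],0],
  ],
)

```text
t: 13.48
tool_pos: [441.4, 31.5, 209.0]
orientation: [[0.963, 0.27, 0.001], [0.27, -0.963, -0.0], [0.0, 0.0, -1.0]]
contact_force: [-0.4, -0.6, -1.2]
opening: 59.8
grip_force: 30.0
```

>>> drive_tool(
  moves=[
    [[-0.03,0.15,0],-0.3],
    [[-0.07,0.35,0],-0.65],
    [[-0.1,0.5,0],-1],
    [[-0.1,0.5,0],-1],
  ],
)

```text
t: 13.98
tool_pos: [446.4, -46.0, 207.4]
orientation: [[0.701, 0.713, -0.003], [0.713, -0.701, 0.0], [-0.002, -0.002, -1.0]]
contact_force: [-0.8, 0.9, -1.2]
opening: 59.4
grip_force: 30.0
```

>>> drive_tool(
  moves=[
    [[0,0,0],-0.3],
    [[0,0,0],-0.65],
    [[0,0,0],-1],
    [[0,0,0],-1],
  ],
)

```text
t: 14.48
tool_pos: [446.8, -43.5, 208.3]
orientation: [[0.25, 0.968, -0.001], [0.968, -0.25, 0.001], [0.0, -0.001, -1.0]]
contact_force: [0.2, 0.6, -1.4]
opening: 60.1
grip_force: 30.0
```

>>> drive_tool(
  moves=[
    [[0,0,0],-0.3],
    [[0,0,0],-0.62],
    [[0,0,0],-0.62],
    [[0,0,0],-0.62],
  ],
)

```text
t: 14.98
tool_pos: [447.1, -44.3, 208.8]
orientation: [[-0.069, 0.998, -0.0], [0.998, 0.069, 0.0], [0.0, -0.0, -1.0]]
contact_force: [0.7, 0.3, -1.3]
opening: 59.5
grip_force: 30.0
```

```bash
python3 - <<'E'
from m import *
from plan import chain
s=snap('wrist');M=masks(s)
for k,z in(('white',108),('green',92),('red',140),('brass',101)): print(k); rep(s,M[k],z,None,300)
chain([(454.5,-130.5,209,4.4),(454.5,-130.5,74,4.4)])
cv2.imwrite('pics/wbay2.png',s['frame'][:,:,::-1])
E
```

```text
white
px [437. 171.] n 626 rect 583 -17 [ 7. 59.] 5.7 mean [582.5 -15.9] zmed 13.8
px [248. 238.] n 2103 rect 450 -83 [112.  18.] 4.0 mean [441.4 -82. ] zmed 224.4
px [249. 266.] n 398 rect 445 -107 [75.  8.] 4.0 mean [ 444.6 -107.1] zmed 224.6
px [284. 297.] n 449 rect 477 -134 [23. 20.] 4.1 mean [ 476.7 -134.8] zmed 224.6
green
red
px [428. 228.] n 444 rect 567 -50 [ 9. 28.] 5.7 mean [567.2 -49.8] zmed 13.9
brass
px [259. 363.] n 735 rect 461 -213 [16. 48.] 4.0 mean [ 460.5 -213.1] zmed 101.7
at [447.1 -44.4 208.9] yaw 4.0 t 15.025 F [ 0.1 -0.1 -1.5] open 59.8 grip 30.0
(454.5, -130.5, 209, 4.4) [-0.576  0.009 -0.001] -0.013
(454.5, -130.5, 74, 4.4) [0.  0.  0.9] 0.0
```

View pics/wbay2.png

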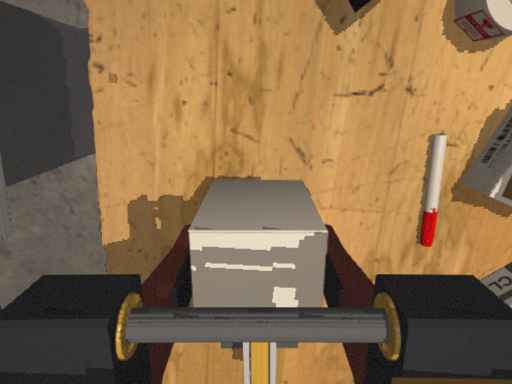

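The carton hangs square in the jaws: far top edge at row 232, side face above it. I'll check its offset along tool x from that edge.

```bash
python3 - <<'E'
from m import *
s=load('wrist');o=s['st'];R=np.array(o['orientation'])
e=[(200,232),(258,232),(318,232)]
print(((cast(s,e,224.5)-o['tool_pos'])@R).round(1))
# top-camera wall estimate of bay
t=load('top');C=cloud(t).reshape(-1,3)
m=(abs(C[:,0]-455)<60)&(abs(C[:,1]+190)<130)&(C[:,2]>-1)&(C[:,2]<9)
h=load('top'); hsv=cv2.cvtColor(h['frame'],cv2.COLOR_RGB2HSV).reshape(-1,3); m&=hsv[:,1]<60
Q=C[m][:,:2].astype(np.float32); (c,wh,a)=cv2.minAreaRect(Q); print(len(Q),c,wh,a)
E
```

```text
[[ 21.1 -24.8 -15.7]
 [ 21.1   0.1 -15.7]
 [ 21.1  25.9 -15.7]]
822 (457.0687561035156, -181.82662963867188) (98.93463134765625, 205.41104125976562) 4.510391712188721
```

Offset is about 1 mm, and the base rectangle agrees: bay middle at about (454,-130.5), 4.5°. Moving over it and lowering.

>>> drive_tool(
  moves=[
    [[-0.15,0,0],-0.013],
    [[-0.35,0.005,0],-0.013],
    [[-0.5,0.006,0],-0.013],
    [[-0.57,0.006,0],-0.013],
    [[-0.57,0.006,0],-0.013],
    [[-0.57,0.006,0],-0.013],
  ],
)

```text
t: 15.78
tool_pos: [454.5, -128.7, 209.1]
orientation: [[-0.082, 0.997, 0.0], [0.997, 0.082, 0.0], [0.0, 0.0, -1.0]]
contact_force: [-0.2, -0.1, -1.2]
opening: 59.9
grip_force: 30.0
```

>>> drive_tool(
  moves=[
    [[0,0,0.1],0],
    [[0,0,0.2],0],
    [[0,0,0.3],0],
    [[0,0,0.3],0],
  ],
)

```text
t: 16.27
tool_pos: [453.6, -129.4, 162.4]
orientation: [[-0.082, 0.997, -0.003], [0.997, 0.082, 0.001], [0.001, -0.003, -1.0]]
contact_force: [0.1, 0.6, -0.6]
opening: 59.3
grip_force: 30.0
```

>>> drive_tool(
  moves=[
    [[0,0,0.1],0],
    [[0,0,0.2],0],
    [[0,0,0.3],0],
    [[0,0,0.4],0],
    [[0,0,0.4],0],
  ],
)

```text
t: 16.9
tool_pos: [453.7, -129.5, 102.7]
orientation: [[-0.082, 0.997, -0.002], [0.997, 0.082, 0.001], [0.001, -0.002, -1.0]]
contact_force: [0.2, 0.2, -1.6]
opening: 59.9
grip_force: 30.0
```

No contact so far. Lowering the last 29 mm.

>>> drive_tool(
  moves=[
    [[0,0,0.07],0],
    [[0,0,0.13],0],
    [[0,0,0.165],0],
    [[0,0,0.18],0],
    [[0,0,0.187],0],
    [[0,0,0.187],0],
    [[0,0,0.187],0],
  ],
)

```text
t: 17.77
tool_pos: [454.7, -129.9, 76.2]
orientation: [[-0.082, 0.997, 0.0], [0.997, 0.082, -0.0], [-0.0, 0.0, -1.0]]
contact_force: [0.8, -0.9, -1.7]
opening: 59.3
grip_force: 30.0
```

>>> drive_tool(
  moves=[
    [[0,0,0.01],0],
    [[0,0,0.015],0],
    [[0,0,0.015],0],
  ],
)

```text
t: 18.15
tool_pos: [454.6, -129.9, 74.0]
orientation: [[-0.082, 0.997, -0.0], [0.997, 0.082, -0.0], [-0.0, -0.0, -1.0]]
contact_force: [-2.2, 0.2, 4.7]
opening: 59.6
grip_force: 30.0
```

Seated at the expected height. Release, rise and look.

>>> drive_tool(
  moves=[
    [[0,0,0],0],
    [[0,0,0],0],
    [[0,0,0],0],
    [[0,0,0],0],
    [[0,0,0],0],
    [[0,0,0],0],
  ],
  claw=-1,
)

```text
t: 18.9
tool_pos: [454.5, -129.8, 73.7]
orientation: [[-0.082, 0.997, 0.0], [0.997, 0.082, -0.0], [-0.0, 0.0, -1.0]]
contact_force: [0.4, -0.8, 0.2]
opening: 88.0
grip_force: 0.0
```

>>> drive_tool(
  moves=[
    [[0,0,-0.15],0],
    [[0,0,-0.4],0],
    [[0,0,-0.7],0],
    [[0,0,-1],0],
    [[0,0,-1],0],
    [[0,0,-1],0],
  ],
)

```text
t: 19.65
tool_pos: [454.1, -129.9, 223.3]
orientation: [[-0.082, 0.997, -0.0], [0.997, 0.082, -0.0], [-0.0, -0.0, -1.0]]
contact_force: [-0.2, 0.4, 0.1]
opening: 87.5
grip_force: 0.0
```

```bash
python3 - <<'E'
from m import *
from plan import chain
s=snap('wrist');M=masks(s)
for k,z in(('white',89),('red',140),('brass',101)): print(k); rep(s,M[k],z,None,300)
cv2.imwrite('pics/wbay3.png',s['frame'][:,:,::-1])
chain([])
E
```

```text
white
px [443.  90.] n 762 rect 597 -41 [ 8. 65.] 6.0 mean [596.4 -39.6] zmed 13.8
px [258. 140.] n 992 rect 451 -92 [32. 22.] 4.7 mean [450.9 -92. ] zmed 108.7
px [257. 181.] n 3086 rect 455 -130 [60. 45.] 4.7 mean [ 453.4 -128.3] zmed 89.8
red
px [432. 152.] n 514 rect 572 -82 [10. 29.] 5.4 mean [572.4 -82.5] zmed 13.6
brass
px [257. 268.] n 1383 rect 460 -208 [16. 79.] 4.3 mean [ 459.6 -207. ] zmed 101.8
px [ 57. 333.] n 337 rect 274 -289 [68. 12.] 82.3 mean [ 273. -292.] zmed 307.4
at [ 453.8 -129.9  222.8] yaw 4.7 t 19.7 F [0.2 0.  0.5] open 87.8 grip 0.0
```

View pics/wbay3.png

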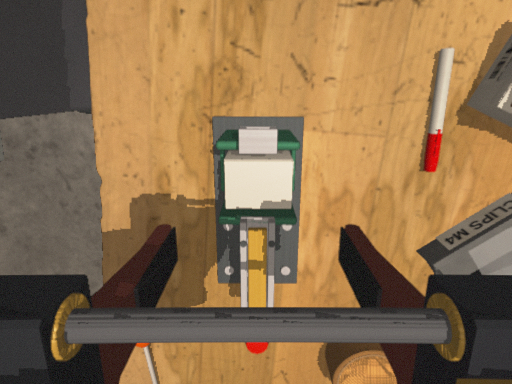

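The carton's top is at (257,181), i.e. (455,-130) at z 89.8, square in the bay. The knob is just hidden at (257,346). Now over the knob, about (463.5,-255), to grip it.

>>> drive_tool(
  moves=[
    [[-0.4,0,0],0],
    [[-0.836,-0.005,0],0],
    [[-0.836,-0.005,0],0],
    [[-0.836,-0.005,0],0],
    [[-0.836,-0.005,0],0],
  ],
)

```text
t: 20.32
tool_pos: [464.1, -253.1, 223.2]
orientation: [[-0.084, 0.996, -0.001], [0.996, 0.084, 0.001], [0.001, -0.001, -1.0]]
contact_force: [0.3, -0.8, -0.6]
opening: 88.2
grip_force: 0.0
```

```bash
python3 - <<'E'
from m import *
from plan import chain
s=snap('top');M=masks(s); rep(s,M['red'],140,(300,165,360,225),8); rep(s,M['brass'],101,(300,185,345,215),20)
s=snap('scene');M=masks(s); C=cloud(s)
m=M['red']>0; P=C[m]; k=(abs(P[:,0]-463)<60)&(abs(P[:,1]+255)<60)&(P[:,2]>100); print(k.sum(),np.nanmedian(P[k],0) if k.any() else '')
chain([(463.5,-255,132,4.6)])
E
```

```text
px [335. 196.] n 13 rect 461 -250 [ 7. 13.] 87.7 mean [ 461.3 -250.7] zmed 140.0
px [311. 186.] n 37 rect 502 -176 [ 7. 76.] 5.0 mean [ 501.7 -175.7] zmed 0.6
px [321. 198.] n 110 rect 459 -210 [16. 80.] 4.7 mean [ 458.8 -209.6] zmed 100.9
px [328. 214.] n 30 rect 405 -226 [65.  3.] 88.7 mean [ 404.4 -231.4] zmed -1.4
26 [ 458.29969    -259.82505504  137.10097604]
at [ 464.2 -253.4  223.7] yaw 4.8 t 20.425 F [-0.4 -0.4 -0.4] open 87.7 grip 0.0
(463.5, -255, 132, 4.6) [-0.01  -0.006  0.611] 0.008
```

>>> drive_tool(
  moves=[
    [[-0.01,-0.005,0.2],0],
    [[-0.01,-0.005,0.4],0],
    [[-0.01,-0.005,0.55],0],
    [[-0.01,-0.005,0.61],0],
    [[-0.01,-0.005,0.61],0],
    [[-0.01,-0.005,0.61],0],
  ],
)

```text
t: 21.18
tool_pos: [464.1, -256.5, 133.2]
orientation: [[-0.082, 0.997, 0.001], [0.997, 0.082, -0.001], [-0.001, 0.001, -1.0]]
contact_force: [0.2, -0.4, 0.4]
opening: 87.5
grip_force: 0.0
```

>>> drive_tool(
  moves=[
    [[0,0,0],0],
    [[0,0,0],0],
    [[0,0,0],0],
    [[0,0,0],0],
    [[0,0,0],0],
    [[0,0,0],0],
    [[0,0,0],0],
    [[0,0,0],0],
  ],
  claw=1,
)

```text
t: 22.18
tool_pos: [463.7, -256.4, 132.2]
orientation: [[-0.082, 0.997, 0.0], [0.997, 0.082, 0.0], [-0.0, 0.0, -1.0]]
contact_force: [1.6, 0.0, -1.2]
opening: 19.4
grip_force: 30.0
```

Knob gripped (19.4 mm). Sliding it along the bay's +y.

>>> drive_tool(
  moves=[
    [[0.05,0,0],0],
    [[0.13,0,0],0],
    [[0.22,0,0],0],
    [[0.31,0,0],0],
    [[0.4,0,0],0],
    [[0.47,0,0],0],
    [[0.5,0,0],0],
    [[0.5,0,0],0],
  ],
)

```text
t: 23.18
tool_pos: [457.7, -179.5, 132.3]
orientation: [[-0.084, 0.996, 0.001], [0.996, 0.084, 0.001], [0.001, 0.001, -1.0]]
contact_force: [5.0, 2.2, -5.2]
opening: 19.3
grip_force: 30.0
```

>>> drive_tool(
  moves=[
    [[0.02,0,0],0],
    [[0.04,0,0],0],
    [[0.055,0,0],0],
    [[0.055,0,0],0],
    [[0.055,0,0],0],
  ],
)

```text
t: 23.8
tool_pos: [457.1, -172.6, 132.3]
orientation: [[-0.083, 0.997, 0.001], [0.997, 0.083, 0.0], [0.0, 0.001, -1.0]]
contact_force: [5.7, 0.7, -5.1]
opening: 19.3
grip_force: 30.0
```

Not at the stop yet, so I'll push on gently.

>>> drive_tool(
  moves=[
    [[0.01,0,0],0],
    [[0.02,0,0],0],
    [[0.025,0,0],0],
    [[0.025,0,0],0],
  ],
)

```text
t: 24.3
tool_pos: [456.9, -169.9, 132.3]
orientation: [[-0.082, 0.997, 0.002], [0.997, 0.082, -0.001], [-0.001, 0.002, -1.0]]
contact_force: [6.5, -3.3, -6.3]
opening: 19.5
grip_force: 30.0
```

>>> drive_tool(
  moves=[
    [[0.01,0,0],0],
    [[0.015,0,0],0],
    [[0.015,0,0],0],
  ],
)

```text
t: 24.68
tool_pos: [456.9, -169.8, 132.4]
orientation: [[-0.08, 0.997, 0.002], [0.997, 0.08, -0.003], [-0.003, 0.002, -1.0]]
contact_force: [7.7, -10.8, -8.8]
opening: 19.6
grip_force: 30.0
```

It's at the stop: no further travel and the reaction has risen to about 11 N. Release, rise and verify.

>>> drive_tool(
  moves=[
    [[-0.015,0,0],0],
    [[-0.015,0,0],0],
    [[-0.015,0,0],0],
    [[-0.015,0,0],0],
    [[-0.015,0,0],0],
    [[-0.015,0,0],0],
  ],
  claw=-1,
)

```text
t: 25.42
tool_pos: [456.3, -169.6, 132.2]
orientation: [[-0.082, 0.997, -0.0], [0.997, 0.082, 0.0], [0.0, -0.0, -1.0]]
contact_force: [-0.1, -0.2, -0.7]
opening: 75.9
grip_force: 0.0
```

>>> drive_tool(
  moves=[
    [[0,0,-0.2],0],
    [[0,0,-0.5],0],
    [[0,0,-0.8],0],
    [[0,0,-0.8],0],
    [[0,0,-0.8],0],
  ],
)

```text
t: 26.05
tool_pos: [455.9, -169.8, 251.7]
orientation: [[-0.082, 0.997, -0.001], [0.997, 0.082, -0.0], [-0.0, -0.001, -1.0]]
contact_force: [0.0, -0.3, -0.5]
opening: 87.8
grip_force: 0.0
```

```bash
python3 - <<'E'
from m import *
from plan import chain
s=snap('wrist');M=masks(s)
for k,z in(('white',89),('red',140),('brass',101)): print(k); rep(s,M[k],z,(150,50,360,330),60)
cv2.imwrite('pics/wend.png',s['frame'][:,:,::-1])
chain([])
E
```

```text
white
px [260.  88.] n 864 rect 451 -90 [32. 20.] 4.7 mean [450.9 -89.7] zmed 108.5
px [238. 134.] n 983 rect 435 -132 [20. 44.] 4.7 mean [ 434.3 -131.6] zmed 89.6
px [280. 134.] n 1124 rect 474 -129 [22. 44.] 4.7 mean [ 473.5 -128.4] zmed 89.6
px [273. 179.] n 99 rect 471 -173 [ 5. 17.] 5.6 mean [ 470.6 -172. ] zmed 104.7
px [287. 187.] n 64 rect 485 -179 [8. 8.] 51.6 mean [ 485.2 -178.8] zmed 7.8
px [248. 237.] n 324 rect 453 -237 [12. 34.] 4.0 mean [ 451.9 -235.6] zmed 103.7
px [257. 270.] n 287 rect 464 -271 [16. 25.] 4.4 mean [ 463.5 -272.8] zmed 92.9
px [246. 267.] n 75 rect 452 -271 [ 4. 18.] 4.3 mean [ 451.9 -270.5] zmed 104.6
red
px [259. 188.] n 502 rect 457 -167 [18. 23.] 4.2 mean [ 456.6 -167.1] zmed 140.3
brass
px [311. 117.] n 546 rect 501 -117 [19. 53.] 5.9 mean [ 498.  -109.8] zmed 0.6
px [259. 137.] n 1360 rect 454 -134 [17. 67.] 4.3 mean [ 453.8 -131.9] zmed 101.6
px [307. 163.] n 72 rect 501 -150 [13. 11.] 7.0 mean [ 499.7 -150.8] zmed 0.9
px [301. 215.] n 83 rect 501 -203 [ 7. 24.] 3.2 mean [ 500.2 -202. ] zmed 0.9
at [ 455.6 -169.7  251.2] yaw 4.7 t 26.1 F [-1.6  0.3 -0.4] open 88.0 grip 0.0
```

View pics/wend.png

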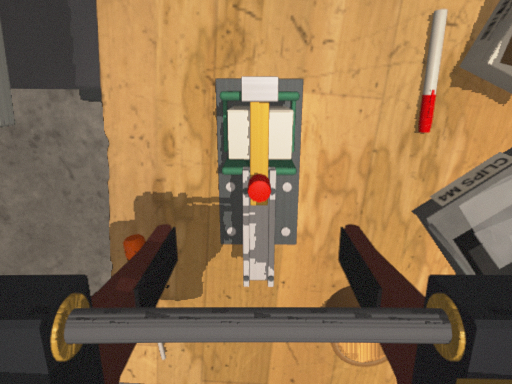

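The bolt lies across the carton with its tip inside the keeper at (260,90). The knob is at (259,188), y ≈ -170, about 130.5-40 as expected for fully home. The carton is centred, and the gripper is clear of everything.

```bash
python3 -c "
from plant import robot
print(robot.finish_job())"
```

```text
the job is handed in; nothing more can be done
None
```

The job is handed in at about 26 s: the carton stands centred on the bay floor, the bolt is home in the keeper at its stop, and the gripper is clear; the hand-in call gave no verdict.

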